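Plate into its tray, tray home through the spring dust flap

ROBOT

A 7-joint arm with a two-finger parallel gripper is mounted at the origin on the work surface. World frame = base frame: x ahead of the robot, y to its left, z up, the work surface at z = 0. Lengths are in m, angles in rad, forces in N, time in s.
With the tool pointing down it reaches from about 0.4 to 0.85 m from the base axis. Payload 6.9 kg.
Tool frame: the origin (TCP) lies at the centre of the arm's flange, where the gripper is bolted on; the fingertips stand r.nose_length ahead of it and the grasp point (between the pads) lies 155 mm ahead of it (r.nose_length is the distance from the TCP to the fingertips, in m); z points along the fingers, y is the line along which they close (so a half turn about z gives the same grasp; the last joint's range is limited). The gripper opens to 85 mm and grips with 20 to 120 N. Pads are 22 mm wide; open, the fingers measure 114 mm over their backs; the gripper's body (76 mm by 85 mm) begins 54 mm behind the grasp point. The pads swing forward as they close: fully open they stand 13 mm farther back than shut.
Start: joints at [1.399, 0.507, -0.238, 1.5, 0.126, 1.149, -0.155], TCP at [0.171, -0.601, 0.405] pointing down, gripper open.
Joint ranges: [-3.08, 3.08], [-0.24, 2.05], [-1.43, 1.35], [0, 2.5], [-1.52, 4.66], [0.17, 1.96], [-2.89, 2.89]. Speed limits (rad/s): [2.39, 2.39, 3.14, 3.14, 3.14, 3.14, 3.14].

INTERFACE

Orientations are given as a unit quaternion [w, x, y, z].
In Python, from cell import r, eyes, workorder gives the robot as it stands.
- The arm moves only by the tool send_rows, never from a script. Its argument "commands" is a list of rows, each a list of 7 numbers: the shift along the tool's x, y, z in m, then the turn, a rotation vector about the tool's x, y, z in degrees, then the opening, from 0 (shut) to 1 (fully open). A call has 1 to 12 rows; each row shifts and turns the commanded pose from where the row before left it, along the tool's axes as they then stand; what a row does not reach is not made up. A row lasts 1/12 s, in which the tool goes at most 41.7 mm and 7.16 degrees, less where a joint would pass 70% of its speed; a pose out of reach is approached as far as the arm can. A call with a gripper value outside its range is refused whole. The fingers move at their own pace and stop on an object; the grip force is fixed at half the most. Time passes only in rows, so rows that do not move let the fingers close. It gives the time, the measured TCP pose, the force, the opening and the grip force at its end, in the units of the state.
- r.read_state(): the state, without advancing time (a new reading comes with each control period).
- eyes.camera(name): name is "scene" or "top" or "wrist"; returns a dict with "color" (480x640x3 uint8, blue, green, red), "range_z" (480x640 float32, m along the optical axis (not along the pixel's ray), 0 where there is no reading), "camera_matrix" (3x3 intrinsics, pixels), "eye" and "attitude" of the camera in the world. Camera axes: x right, y up, looking along -z (the intrinsics and any distortion apply to the point x, -y, -z); pixel columns grow to the right and rows downward; lengths in m; the calibration is good to about 2 mm. A picture is of the moment at which its call begins.
- workorder.job_done(): hands the job in; it is judged then, once.
The state is a dict: "clock": time; "joint_pos": joint angles; "joint_vel": joint speeds; "tau": joint torques, N m; "tool_pos": TCP position; "tool_rot": TCP orientation; "wrist_force": force on the tool from outside, world axes, zero at the start; "torque": the same for the moment, N m; "finger_gap": finger opening in m; "gripper_force": force on a finger pad.
Only numpy, scipy, OpenCV 4.12 (cv2) and the standard library are available. Lean on these libraries where they do the work, as an engineer would, in place of code of your own. Each camera call takes 0.05 s, during which the arm holds its last target. There are 200 camera calls.

TASK

Lay the rectangular five-hole plate flat in the parts tray that stands on the landing plate of the dust cabinet. Then take the tray by its upright grip and slide it through the spring flap into its empty bay until you feel it come fully home against the back stop, gently, without ramming it, so that the flap springs shut behind it. Let go, and leave the other parts and the neighbouring bay as they are.

Things in the scene. Friction and masses are not known exactly. Their poses are not given: they have to be found in the camera images.
- plate: Bare steel rectangular plate, 64 x 48 mm, 10 mm thick, with a 14 mm hole in the middle and a 9 mm hole near each corner; about 0.22 kg, lying flat on the bench among other steel parts. Origin: centre of its underside; x along the 64 mm side, y along the 48 mm side, z up.
- tray: Open aluminium tray on the landing plate, up to 10 mm off its bay's middle line and turned up to 0.09 rad. Body 110 mm long (x), 90 wide (y), its walls 23 mm high in front, 14 mm high over the rear half. A flat tongue (30 wide, 4 thick) runs from the rear wall to -x and carries an upright black grip. About 0.32 kg. Origin: centre of the body's underside; +x points to the wall (x = +55 mm) that goes in first.
- tray_in (a point): Middle of the tray's inner floor, 3 mm above the tray's underside, axes as the tray's. The inside is 104 mm long (x) and 84 mm wide (y), walls 3 mm thick.
- tray_grip (a point): Point to hold on the tray's upright black grip, a block 20 mm long (tray x) and 30 mm wide (tray y), its top 44 mm above the tray's underside. The point is on the block's middle, 30 mm above the underside, 187 mm behind the tray's origin (tray x = -187). Axes as the tray's. Pinch it across its 30 mm width.
- cabinet: Low grey dust cabinet fixed to the bench: two like bays side by side under a clear cover, 80 mm high (98 mm with its black clamp screws), 222 mm deep, flaps in front. Origin: on the bench under the middle of the flap of the bay to use; +x is the way into the bay, y across, z up. The neighbouring bay's middle is at y = -125 mm; it already holds its tray.
- landing (a point): Middle of the part of the flat landing plate in front of the bay to use, on its upper face, 4 mm above the bench; the plate reaches 310 mm out in front of the flaps and runs on level as the bay's floor. Axes as the cabinet's.
- mouth (a point): Middle of the bay's mouth on the floor, 7 mm in front of the flap; axes as the cabinet's. Bay 95 mm wide inside (2.5 mm clear of the tray each side), 58 mm high under the header. Two 14 mm high lead-in lips stand in front of it: about 96 mm apart at the mouth, widening to about 124 mm at 50 mm in front of it.
- bay (a point): Point on the bay's floor in mid-range of where the home tray's origin may lie: an adjustable back stop with a stiff rubber buffer (gives 1 mm per 12 N) meets the leading wall with the tray's origin anywhere from 19 mm before to 19 mm beyond this point, different each time, not measured: find it by feel. Home, the grip's middle is 54 to 92 mm out in front of the flap. Axes as the cabinet's.
- flap (a joint): Spring flap of the bay to use: steel sheet hinged at its top edge 60 mm above the bench, 53 mm long, its lower edge cut out 44 mm wide, 13 mm high for the tongue. 0 = hanging shut, grows as it swings into the bay, at most 1.45 rad. It rides on the tray's walls and shuts once the rear wall is about 36 mm past it. Flap and sliding resist the tray with up to about 10 N, less once it has snapped shut.
- tray2: The neighbouring bay's tray, same shape as the tray, already home behind its own flap with a bolt in it, its grip standing out in front. Leave it. Origin and axes as for the tray.
- flange: Bystander: round turned steel flange, 62 mm diameter, 30 mm high with its hub, among the parts on the bench. Origin: centre of its underside.
- yoke: Bystander: dark steel universal-joint yoke standing on its hub with two ears up, 56 mm wide, 78 mm high. Origin: centre of its underside.
- oiler: Bystander: blue plastic bottle, 56 mm diameter, 150 mm high. Origin: centre of its underside.

How it is judged:
On the way, in this order (a step that is already met when the one before it is completed fails the run):
1. the plate lies flat in the tray and is let go, while the tray still stands outside its bay (x of plate in the frame of tray between -0.03 and 0.03 m and y of plate in the frame of tray between -0.022 and 0.022 m and z of plate in the frame of tray below 0.006 m and angle between plate's own z axis and vertical below 0.12 rad and contact force between the fingers and plate below 0.1 N and x of tray in the frame of cabinet below -0.04 m), for 0.2 s.
2. the tray with the plate in it has been pushed home against the back stop (x of plate in the frame of tray between -0.03 and 0.03 m and y of plate in the frame of tray between -0.022 and 0.022 m and z of plate in the frame of tray below 0.006 m and angle between plate's own z axis and vertical below 0.12 rad and x of stop_pad in the frame of tray below 0.059 m and x of tray in the frame of cabinet above 0.08 m and y of tray in the frame of cabinet between -0.006 and 0.006 m), for 0.1 s.
At the end, for the whole second after the job is handed in: The plate lies flat inside the tray (its middle within 30 mm along and 22 mm across of the tray's middle); the tray is level in its bay with its leading wall within 2 mm of the back stop's face; the flap is shut behind it (under 0.06 rad); everything is at rest and let go (all of step 2 and value of joint flap below 0.06 rad and angle between tray's own z axis and vertical below 0.05 rad and linear speed of each of tray, plate below 0.02 m/s); the robot touches nothing.
It fails at once if the tray is rammed or jammed: more than 30 N between the tray and the back stop, or against the lips and walls of the bay (contact force between tray and stop_pad above 30 N or contact force between tray and cabinet above 30 N).
It fails at once if the plate is dropped into the tray instead of laid (falls at more than 0.7 m/s) (horizontal distance between plate and tray below 0.07 m and height (world z) of plate below 0.05 m and linear speed of plate above 0.7 m/s).
It fails at once if the neighbouring tray is moved by more than 8 mm (distance of tray2 from where it was at the start of the episode above 0.008 m).
It fails at once if another part on the bench is moved by more than 20 mm (distance of any of flange, yoke, oiler from where it was at the start of the episode above 0.02 m).
It also fails if it takes over 67 s, if anything falls off the work surface, if the arm or the gripper's body presses on something with over 40 N, if the wrist force passes 120 N, or if a joint passes its speed limit or range.

## Working session

There is one attempt and no reset: what is moved stays moved. The work goes in short steps, Python scripts to look and compute and a tool call to move; the robot and the scene stay as the last step left them, time stands still between calls to the robot, and variables do not carry over. Pictures are saved under pics/ and viewed, at most 10 in all, crops included, and the job is handed in when it is done.

Besides the shell and the picture viewer there is one more tool, called after "Call:" by a JSON object that holds its "method" and its "body". send_rows: Moves the arm, as the interface text tells. Its arguments: {"type":"object","properties":{"commands":{"type":"array"}},"required":["commands"]}

```bash
mkdir -p pics; ls; cat > h.py <<'E'
import numpy as np, cv2
from cell import r, eyes, workorder
from scipy.spatial.transform import Rotation as R
def rot(q): return R.from_quat([q[1],q[2],q[3],q[0]]).as_matrix()
def att(c):
    a=np.asarray(c["attitude"],float)
    return a if a.shape==(3,3) else rot(a)
def ray(c,u,v):
    K=c["camera_matrix"]; d=np.array([(u-K[0,2])/K[0,0],-(v-K[1,2])/K[1,1],-1.0])
    return np.array(c["eye"]),att(c)@d
def atz(c,u,v,z):
    o,d=ray(c,u,v); return o+d*(z-o[2])/d[2]
def dep(c,u,v):
    o,d=ray(c,u,v); return o+d*c["range_z"][int(v),int(u)]
def cloud(c):
    K=c["camera_matrix"]; v,u=np.mgrid[0:480,0:640]; z=c["range_z"]
    d=np.stack([(u-K[0,2])/K[0,0]*z,-(v-K[1,2])/K[1,1]*z,-z],-1)
    return d@att(c).T+np.array(c["eye"])
E
python3 - <<'E'
from h import *
s=r.read_state(); print({k:np.round(v,3) for k,v in s.items()}, r.nose_length)
for n in ("scene","top"):
    c=eyes.camera(n); cv2.imwrite(f"pics/{n}0.png",c["color"]); np.savez(f"{n}0.npz",**c)
    print(n,c["eye"],c["attitude"],c["camera_matrix"],[k for k in c])
E
```

```text
pics
{'clock': np.float64(0.0), 'joint_pos': array([ 1.398,  0.508, -0.238,  1.501,  0.126,  1.149, -0.155]), 'joint_vel': array([ 0.002,  0.   ,  0.   , -0.001, -0.   ,  0.003,  0.001]), 'tau': array([-0.0000e+00, -6.2060e+01, -2.1870e+00, -2.4965e+01,  1.3000e-02,
        1.2000e-02,  0.0000e+00]), 'tool_pos': array([ 0.171, -0.601,  0.404]), 'tool_rot': array([-0.001,  0.99 ,  0.138, -0.   ]), 'wrist_force': array([ 0.5  , -0.29 ,  0.353]), 'torque': array([-0.025,  0.004,  0.043]), 'gripper_force': np.float64(0.0), 'finger_gap': np.float64(0.085)} 0.1734
scene [ 0.92656151 -0.63336451  0.74478638] [0.89145796 0.39703966 0.09340997 0.19732407] [[461.98437399   0.         312.8430803 ]
 [  0.         461.98437399 251.07576571]
 [  0.           0.           1.        ]] ['color', 'range_z', 'camera_matrix', 'eye', 'attitude']
top [0.34606114 0.03159334 1.44936839] [ 0.70691701  0.0659948  -0.05267378 -0.7022382 ] [[625.08247232   0.         327.77413302]
 [  0.         625.08247232 247.74796741]
 [  0.           0.           1.        ]] ['color', 'range_z', 'camera_matrix', 'eye', 'attitude']
```

View pics/scene0.png

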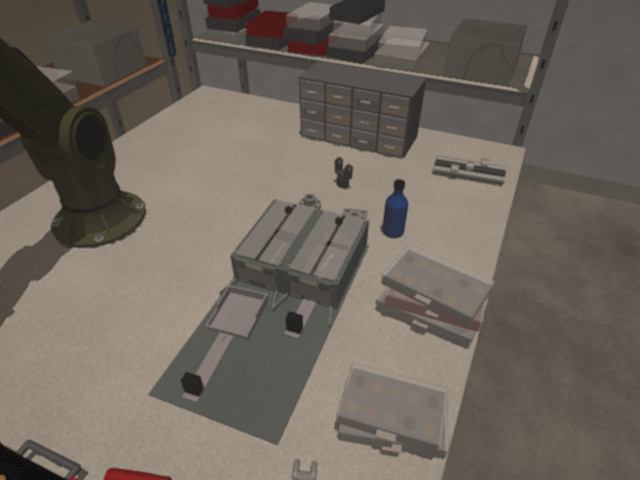

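View pics/top0.png

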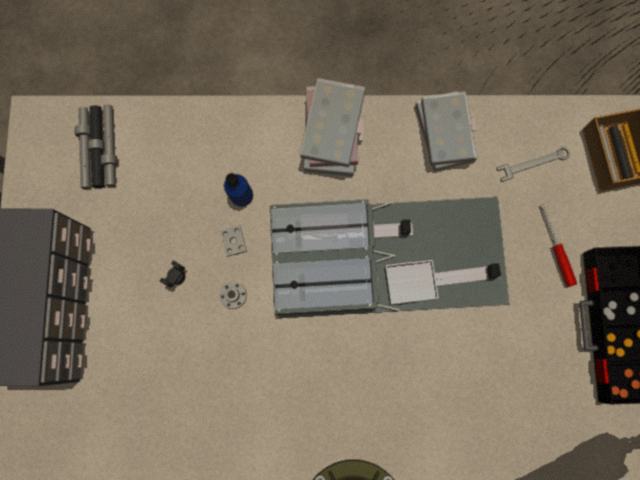

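The scene view shows the tray on the landing plate, with its grip at about (193,385) and the cabinet in the middle. The top view shows:

| Item | Pixel position |
|---|---|
| Plate | (233,241) |
| Flange | (232,295) |
| Yoke | (175,273) |
| Oiler | (238,190) |
| Tray | (411,282) |
| Tray grip | (493,271) |
| Bay mouth | near x = 372 |

```bash
python3 - <<'E'
from h import *
c=dict(np.load("top0.npz")); P=cloud(c); z=P[...,2]
def st(name,m):
    q=P[m]; pix=np.argwhere(m)[:,::-1].astype(np.float32)
    uv=pix.mean(0); rect=cv2.minAreaRect(q[:,:2].astype(np.float32)*1000)
    print(name,len(q),uv.round(1),"mean",q.mean(0).round(4),"medz",np.median(q[:,2]).round(4),"rect",np.round(rect[0],1),np.round(rect[1],1),round(rect[2],1))
def box(u0,u1,v0,v1,z0,z1):
    m=np.zeros(z.shape,bool); m[v0:v1,u0:u1]=True
    return m&(z>z0)&(z<z1)
print("bench z",np.median(z[350:400,150:250]), "landing", np.median(z[215:230,440:480]), 'near plate',np.median(z[255:280,200:260]))
st("plate",box(215,252,220,262,.005,.03)); st("flange",box(212,255,275,315,.005,.05)); st("yoke",box(155,195,255,295,.02,.1)); st("oiler",box(215,260,165,215,.03,.2))
st("cab",box(255,380,190,325,.06,.12)); st("tray",box(378,440,255,310,.010,.04)); st("grip",box(482,506,255,285,.035,.06)); st("grip2",box(398,415,215,242,.035,.06))
st("landing edges",box(255,520,190,320,.0025,.12))
b=cv2.resize(c["color"][160:330,150:280],None,fx=4,fy=4,interpolation=cv2.INTER_CUBIC)[:600]
t=cv2.resize(c["color"][240:320,360:510],None,fx=2,fy=2,interpolation=cv2.INTER_CUBIC)
o=np.zeros((600,800,3),np.uint8); o[:b.shape[0],:520]=b[:600]; o[:160,520:800]=t[:,:280]
cv2.imwrite("pics/crop0.png",cv2.convertScaleAbs(o,alpha=1.4))
E
```

```text
bench z 0.0003338469653402232 landing 0.004554608061359766 near plate 0.00027094304698704885
plate 515 [232.7 240. ] mean [0.6076 0.2833 0.0099] medz 0.0098 rect [608.3 284.9] [97.5 81.7] 5.7
flange 621 [232.6 294.7] mean [0.4784 0.2781 0.0151] medz 0.0113 rect [480.2 278.8] [91.  97.7] 1.6
yoke 366 [173.2 274.6] mean [0.5197 0.4086 0.0504] medz 0.0435 rect [521.8 411.1] [36.2 55.9] 56.9
oiler 657 [236.9 188. ] mean [0.7085 0.2616 0.1011] medz 0.1016 rect [713.9 265.4] [50.6 55.6] 26.8
cab 10535 [322.6 256.4] mean [0.5594 0.0697 0.0798] medz 0.0798 rect [562.9  68.7] [246.9 231.3] 3.7
tray 722 [409.  281.3] mean [ 0.5119 -0.1278  0.0163] medz 0.0138 rect [ 510.2 -127.1] [141.5 125.7] 89.6
grip 137 [494.3 269.8] mean [ 0.5354 -0.3164  0.0466] medz 0.0469 rect [ 535.9 -317.1] [29.6 21.1] 6.8
grip2 125 [405.4 225.9] mean [ 0.6353 -0.1177  0.0477] medz 0.0477 rect [ 636.1 -117.8] [30.8 20.7] 4.3
landing edges 24332 [379.8 256.2] mean [ 0.567  -0.0622  0.039 ] medz 0.0108 rect [578.2 -79.6] [306.8 626.7] 0.2
```

View pics/crop0.png

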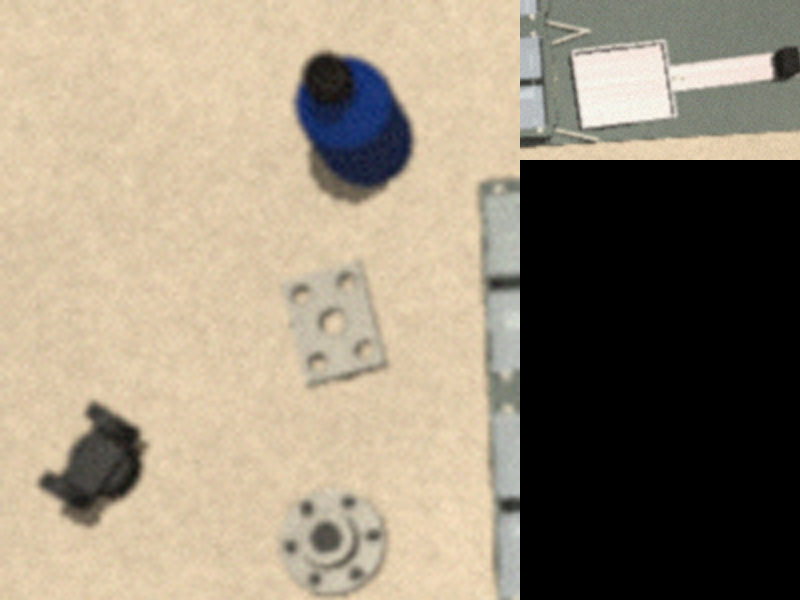

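The crop shows the plate's corners at crop pixels (284,285), (358,264), (385,364) and (310,384), with its middle hole at (333,321). The long side runs nearly along world x, so the tool's yaw already matches.

```bash
cat >> h.py <<'E'
def go(p,yaw_y=None,s=None):
    """tool-frame shift to world TCP p; yaw (deg about tool z) to bring tool y onto world dir yaw_y"""
    s=s or r.read_state(); M=rot(s["tool_rot"]); d=M.T@(np.array(p)-s["tool_pos"])
    t=0
    if yaw_y is not None:
        w=M.T@np.r_[yaw_y,0]; t=np.degrees(np.arctan2(-w[0],w[1])); t=(t+90)%180-90
    tilt=np.degrees(np.arccos(-M[2,2]))
    return "shift mm",(d*1000).round(1),"turn",round(t,2),"tilt",tilt.round(2)
def dirn(a): a=np.asarray(a)[:2]; return a/np.linalg.norm(a)
E
python3 - <<'E'
from h import *
c=dict(np.load("top0.npz"))
pc=[atz(c,150+a/4-.4,160+b/4-.4,.010) for a,b in [(284,285),(358,264),(385,364),(310,384)]]
for p in pc: print(p.round(4))
pc=np.array(pc); print("plate c",pc.mean(0),"sides",np.linalg.norm(pc-np.roll(pc,-1,0),axis=1), "hole",atz(c,232.9,239.9,.010))
px=(pc[0]+pc[1]-pc[2]-pc[3]); print("plate x ang",np.degrees(np.arctan2(px[1],px[0])))
g=[atz(c,360+(a-520)/2,240+b/2,z) for a,b,z in [(572,50,.027),(665,40,.018),(676,117,.018),(581,128,.027)]]
g=np.array(g); print("tray corners",g.round(4),np.linalg.norm(g-np.roll(g,-1,0),axis=1)); print("tray c",g.mean(0))
tc=g.mean(0)[:2]; gr=np.array([.5354,-.3164]); print("dir ang",np.degrees(np.arctan2(*(tc-gr)[::-1])),np.linalg.norm(tc-gr))
print("oiler base",[atz(c,150+x/4,160+y/4,.0) for x,y in [(368,150)]])
s=r.read_state(); print(go([.45,-.15,.40]), go([pc.mean(0)[0],pc.mean(0)[1],.33],dirn([-px[1],px[0]])))
E
```

```text
[0.6292 0.3125 0.01  ]
[0.642  0.2692 0.01  ]
[0.5824 0.2515 0.01  ]
[0.5703 0.2951 0.01  ]
plate c [0.60599097 0.28206904 0.01      ] sides [0.04512715 0.06219897 0.04523386 0.06140781] hole [0.60770074 0.28272665 0.01      ]
plate x ang 16.532804981242407
tray corners [[ 0.5478 -0.0744  0.027 ]
 [ 0.5613 -0.1823  0.018 ]
 [ 0.4725 -0.1931  0.018 ]
 [ 0.4585 -0.084   0.027 ]] [0.10913688 0.08949183 0.11041213 0.08981443]
tray c [ 0.51003453 -0.13345867  0.0225    ]
dir ang 97.89393379500257 0.18469146486362123
oiler base [array([0.71265144, 0.26611629, 0.        ])]
('shift mm', array([ 391.7, -357.2,    4.5]), 'turn', 0, 'tilt', np.float64(0.09)) ('shift mm', array([ 660.2, -729.8,   75. ]), 'turn', np.float64(-0.62), 'tilt', np.float64(0.09))
```

Call:
{"method": "send_rows", "body": {"commands": [[0.03, -0.027, 0, 0, 0, 0, 1], [0.03, -0.027, 0, 0, 0, 0, 1], [0.03, -0.027, 0, 0, 0, 0, 1], [0.03, -0.027, 0, 0, 0, 0, 1], [0.03, -0.027, 0, 0, 0, 0, 1], [0.03, -0.027, 0, 0, 0, 0, 1], [0.03, -0.027, 0, 0, 0, 0, 1], [0.03, -0.027, 0, 0, 0, 0, 1], [0.03, -0.027, 0, 0, 0, 0, 1], [0.03, -0.027, 0, 0, 0, 0, 1], [0.03, -0.027, 0, 0, 0, 0, 1], [0.03, -0.027, 0, 0, 0, 0, 1]]}}

```text
clock: 1.1
tool_pos: [0.4292, -0.1889, 0.4046]
tool_rot: [0.0, 0.99, 0.138, -0.0]
wrist_force: [1.5, -0.7, 0.4]
finger_gap: 0.0854
gripper_force: 0.0
```

```bash
python3 - <<'E'
from h import *
print(go([.607,.2825,.36],dirn([-.2845,.9587])), r.read_state()["tool_pos"])
c=eyes.camera("wrist"); np.savez("w0.npz",**c); cv2.imwrite("pics/w0.png",c["color"]); print(c["eye"],c["camera_matrix"])
E
```

```text
('shift mm', array([ 300.2, -404.6,   44.5]), 'turn', np.float64(-0.63), 'tilt', np.float64(0.02)) [ 0.42916771 -0.18891071  0.40463697]
[ 0.49493133 -0.16983475  0.3740675 ] [[399.57401147   0.         316.17377173]
 [  0.         399.57401147 242.55214554]
 [  0.           0.           1.        ]]
```

View pics/w0.png

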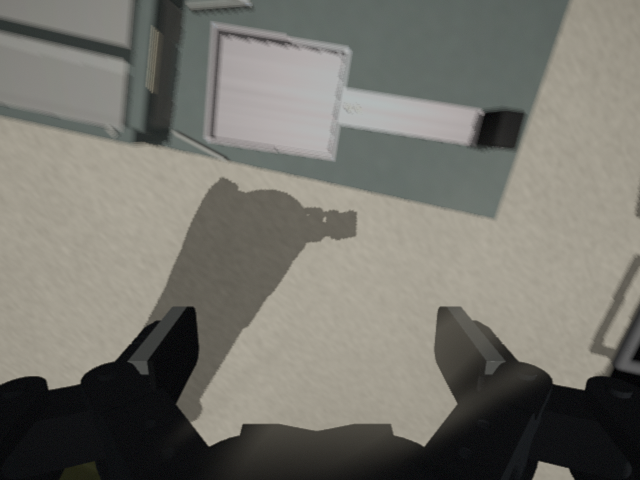

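The wrist view shows the tray rim with corners near (210,23), (352,46), (335,160) and (204,142), and the grip top near (500,128). The cabinet front is at left, x≈135–180, and a lip is near (200,145).

Call:
{"method": "send_rows", "body": {"commands": [[0.024, -0.032, 0.001, 0, 0, 0, 0.75], [0.024, -0.032, 0.001, 0, 0, 0, 0.75], [0.024, -0.032, 0.001, 0, 0, 0, 0.75], [0.024, -0.032, 0.001, 0, 0, 0, 0.75], [0.024, -0.032, 0.001, 0, 0, 0, 0.75], [0.024, -0.032, 0.001, 0, 0, 0, 0.75], [0.024, -0.032, 0.001, 0, 0, 0, 0.75], [0.024, -0.032, 0.001, 0, 0, 0, 0.75], [0.024, -0.032, 0.001, 0, 0, 0, 0.75], [0.024, -0.032, 0.001, 0, 0, 0, 0.75], [0.024, -0.032, 0.001, 0, 0, 0, 0.75], [0.02, -0.03, 0.001, 0, 0, 0, 0.75]]}}

```text
clock: 2.15
tool_pos: [0.5977, 0.2565, 0.392]
tool_rot: [-0.0, 0.99, 0.139, -0.0]
wrist_force: [-0.1, -0.4, 0.4]
finger_gap: 0.0643
gripper_force: 0.0
```

```bash
python3 - <<'E'
from h import *
s=r.read_state(); print(s["tool_pos"],s["finger_gap"],s["joint_pos"].round(2))
c=eyes.camera("wrist"); np.savez("w1.npz",**c); print(c["eye"])
P=cloud(c); z=P[...,2]; m=(z>.006)&(z<.016)&(np.hypot(P[...,0]-.607,P[...,1]-.2825)<.055)
m=m.astype(np.uint8); n,l,st,ce=cv2.connectedComponentsWithStats(m); k=1+np.argmax(st[1:,4]); q=P[l==k]
rc=cv2.minAreaRect(q[:,:2].astype(np.float32)*1000); print(len(q),np.median(q[:,2]),rc,st[k])
cv2.imwrite("pics/w1.png",c["color"])
E
```

```text
[0.5977345  0.25647793 0.39198644] 0.06428523122630903 [-0.17  0.58 -0.47  1.44  0.27  1.18 -1.97]
[0.6634843  0.27553042 0.36139798]
3384 0.010108272737655022 ((607.92529296875, 283.381591796875), (63.85025405883789, 47.5995979309082), 16.0032958984375) [ 262  153   56   73 3384]
```

View pics/w1.png

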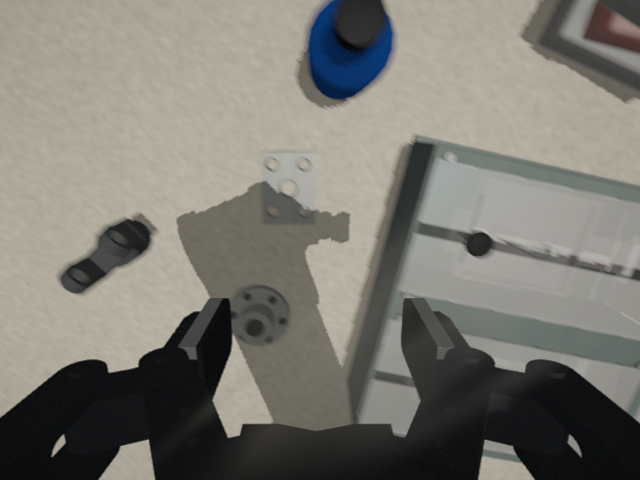

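The wrist view shows the plate aligned with the tool at about (289,188). Depth gives its centre as (0.608, 0.283), its size as 63.9 × 47.6 mm and its top at 10.1 mm, which agrees with the top camera. Going down now.

```bash
python3 - <<'E'
from h import *
print(go([.608,.2834,.190],dirn([-.2757,.9612])))
E
```

```text
('shift mm', array([ 15.6, -14.3, 201.6]), 'turn', np.float64(0.34), 'tilt', np.float64(0.38))
```

Call:
{"method": "send_rows", "body": {"commands": [[0.004, -0.0036, 0.02, 0, 0, 0, 0.72], [0.004, -0.0036, 0.025, 0, 0, 0, 0.72], [0.004, -0.0036, 0.03, 0, 0, 0, 0.72], [0.0036, -0.0035, 0.03, 0, 0, 0, 0.72], [0, 0, 0.03, 0, 0, 0, 0.72], [0, 0, 0.026, 0, 0, 0, 0.72], [0, 0, 0.02, 0, 0, 0, 0.72], [0, 0, 0.012, 0, 0, 0, 0.72], [0, 0, 0.008, 0, 0, 0, 0.72], [0, 0, 0, 0, 0, 0, 0.72]]}}

```text
clock: 3.03
tool_pos: [0.6079, 0.2721, 0.1902]
tool_rot: [0.0, 0.99, 0.138, -0.001]
wrist_force: [0.9, 0.1, 0.8]
finger_gap: 0.0613
gripper_force: 0.0
```

```bash
python3 - <<'E'
from h import *
print(go([.608,.2834,.180],dirn([-.2757,.9612])),r.read_state()["tool_pos"],r.read_state()["wrist_force"])
c=eyes.camera("wrist"); np.savez("w2.npz",**c)
P=cloud(c); z=P[...,2]; m=(z>.006)&(z<.016)&(np.hypot(P[...,0]-.607,P[...,1]-.2825)<.055)
m=m.astype(np.uint8); n,l,st,ce=cv2.connectedComponentsWithStats(m); k=1+np.argmax(st[1:,4]); q=P[l==k]
rc=cv2.minAreaRect(q[:,:2].astype(np.float32)*1000); print(len(q),np.median(q[:,2]),rc,st[k])
cv2.imwrite("pics/w2.png",c["color"])
E
```

```text
('shift mm', array([  3.2, -10.8,  10.2]), 'turn', np.float64(-0.09), 'tilt', np.float64(0.14)) [0.60793719 0.27210468 0.19017834] [0.91657181 0.11883154 0.84293513]
15335 0.010104641391247504 ((607.5601806640625, 283.2764892578125), (65.29784393310547, 48.245704650878906), 15.913403511047363) [  226   217   126   150 15335]
```

View pics/w2.png

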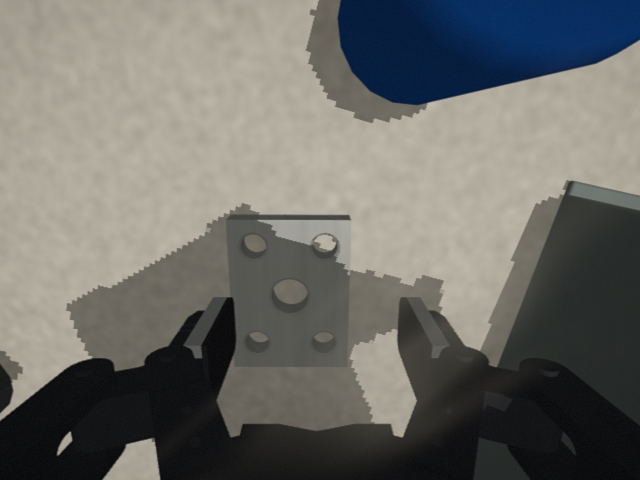

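The plate sits left of the fingers' middle (291 against 317), so I'll shift about -10.8 mm in tool y and go lower.

Call:
{"method": "send_rows", "body": {"commands": [[0.001, -0.0036, 0, 0, 0, 0, 0.72], [0.001, -0.0036, 0, 0, 0, 0, 0.72], [0.001, -0.0036, 0, 0, 0, 0, 0.72], [0, 0, 0.003, 0, 0, 0, 0.72], [0, 0, 0.003, 0, 0, 0, 0.72], [0, 0, 0.003, 0, 0, 0, 0.72], [0, 0, 0.003, 0, 0, 0, 0.72], [0, 0, 0, 0, 0, 0, 0.72]]}}

```text
clock: 3.75
tool_pos: [0.6079, 0.2833, 0.1787]
tool_rot: [0.0, 0.99, 0.138, -0.001]
wrist_force: [-0.1, -0.7, -0.9]
finger_gap: 0.0614
gripper_force: 0.0
```

Call:
{"method": "send_rows", "body": {"commands": [[0, 0, 0.002, 0, 0, 0, 0.72], [0, 0, 0.002, 0, 0, 0, 0.72], [0, 0, 0, 0, 0, 0, 0.72]]}}

```text
clock: 4.0
tool_pos: [0.608, 0.2836, 0.1752]
tool_rot: [0.0, 0.99, 0.138, -0.0]
wrist_force: [-0.6, -0.1, -0.3]
finger_gap: 0.0619
gripper_force: 0.0
```

```bash
python3 - <<'E'
from h import *
s=r.read_state()
print(go([.608,.2834,.174],dirn([-.2757,.9612])),s["tool_pos"],s["wrist_force"],s["finger_gap"])
c=eyes.camera("wrist"); np.savez("w3.npz",**c)
P=cloud(c);M=rot(s["tool_rot"]); Q=(P-s["tool_pos"])@M
m=(abs(Q[...,0])<.02)&(abs(Q[...,1])<.06)&(Q[...,2]>.1)&(P[...,2]>-.01)&(c["range_z"]>0)&(abs(Q[...,1])>.028)
q=Q[m]; w=P[m]
for sg in(1,-1):
    k=(q[:,1]*sg>0)&(w[:,2]>.003); print(sg,"lowest finger pt world z",np.sort(w[k][:,2])[:8].round(4), "deepest tool z",q[k][:,2].max().round(4),"n",k.sum())
E
```

```text
('shift mm', array([-0.1,  0.1,  1.2]), 'turn', np.float64(-0.1), 'tilt', np.float64(0.03)) [0.60802129 0.28355348 0.1752363 ] [-0.56336241 -0.0578045  -0.33522556] 0.06185243132975029
1 lowest finger pt world z [0.0069 0.0069 0.0072 0.0072 0.0074 0.0076 0.0076 0.0076] deepest tool z 0.1683 n 14895
-1 lowest finger pt world z [0.0066 0.0069 0.0073 0.0073 0.0073 0.0075 0.0076 0.0076] deepest tool z 0.1686 n 14840
```

Call:
{"method": "send_rows", "body": {"commands": [[0, 0, 0.0022, 0, 0, 0, 0.72], [0, 0, 0, 0, 0, 0, 0.72], [0, 0, 0, 0, 0, 0, 0.4], [0, 0, 0, 0, 0, 0, 0.4], [0, 0, 0, 0, 0, 0, 0.4], [0, 0, 0, 0, 0, 0, 0.4], [0, 0, 0, 0, 0, 0, 0.4]]}}

```text
clock: 4.63
tool_pos: [0.6082, 0.2838, 0.174]
tool_rot: [-0.0, 0.99, 0.138, 0.0]
wrist_force: [-1.0, -0.3, 5.3]
finger_gap: 0.0459
gripper_force: 62.2
```

Call:
{"method": "send_rows", "body": {"commands": [[0, 0, 0, 0, 0, 0, 0.2], [0, 0, 0, 0, 0, 0, 0.2], [0, 0, -0.005, 0, 0, 0, 0.2], [0, 0, -0.01, 0, 0, 0, 0.2], [0, 0, -0.015, 0, 0, 0, 0.2], [0, 0, -0.02, 0, 0, 0, 0.2], [0, 0, -0.03, 0, 0, 0, 0.2], [0, 0, -0.03, 0, 0, 0, 0.2], [0, 0, -0.03, 0, 0, 0, 0.2], [0, 0, -0.02, 0, 0, 0, 0.2]]}}

```text
clock: 5.47
tool_pos: [0.6081, 0.284, 0.3372]
tool_rot: [-0.001, 0.99, 0.138, 0.001]
wrist_force: [0.5, 0.6, -0.9]
finger_gap: 0.0461
gripper_force: 61.9
```

```bash
python3 - <<'E'
from h import *
# tray + cabinet from wrist view w0 (depth), tool pose known
c=dict(np.load("w0.npz")); P=cloud(c); z=P[...,2]
def rect(m,t):
    m=m.astype(np.uint8); n,l,st,ce=cv2.connectedComponentsWithStats(m); k=1+np.argmax(st[1:,4]); q=P[l==k]
    print(t,st[k],"z",np.percentile(q[:,2],[5,50,95]).round(4),"rect",[np.round(a,1) for a in cv2.minAreaRect(q[:,:2].astype(np.float32)*1000)])
X,Y=P[...,0],P[...,1]
rect((abs(X-.51)<.07)&(abs(Y+.13)<.075)&(z>.0145)&(z<.035)&(Y<-.068),"tray rim")
rect((abs(X-.535)<.03)&(abs(Y+.317)<.025)&(z>.044)&(z<.056),"grip top")
rect((z>.07)&(z<.09),"cab top")
rect((z>.011)&(z<.022)&(Y>-.1)&(Y<-.03)&(X<.47),"lip near")
rect((z>.011)&(z<.022)&(Y>-.11)&(Y<-.03)&(X>.56),"lip far")
s=r.read_state(); print(s["tool_pos"],s["finger_gap"],s["gripper_force"],s["wrist_force"])
E
```

```text
tray rim [ 207   26  146  136 2582] z [0.0162 0.0217 0.0281] rect [array([ 511.3, -133. ]), array([ 90.2, 110.3]), np.float64(7.5)]
grip top [ 493  111   36   42 1044] z [0.046  0.0481 0.0495] rect [array([ 535.7, -317.8]), array([30. , 20.7]), np.float64(7.2)]
cab top [    0     0   164   148 13924] z [0.0763 0.0796 0.0812] rect [array([494.2,  -1.2]), array([100.6, 103.9]), np.float64(3.6)]
lip near [175 133  51  29 265] z [0.0119 0.0179 0.0191] rect [array([453. , -77.2]), array([46.2,  3.4]), np.float64(77.5)]
lip far [199   0  56  12 369] z [0.0119 0.0178 0.0194] rect [array([568.1, -74.8]), array([ 7.6, 42.5]), np.float64(17.8)]
[0.6081473  0.2839733  0.33717383] 0.04612042578929152 61.94767713546753 [ 0.46203273  0.56851086 -0.92849215]
```

The plate is gripped (gap 46 mm, 62 N). The tray is centred at (0.511, -0.133) with its x axis at 97.5°. The cabinet axis is at about 93.6°. Carrying the plate over now.

Call:
{"method": "send_rows", "body": {"commands": [[-0.009, 0.016, 0, 0, 0, 0, 0.2], [-0.017, 0.031, 0, 0, 0, 0, 0.2], [-0.018, 0.0326, 0, 0, 0, 0, 0.2], [-0.018, 0.0326, 0, 0, 0, 0, 0.2], [-0.018, 0.0326, 0, 0, 0, 0, 0.2], [-0.018, 0.0326, 0, 0, 0, 0, 0.2], [-0.018, 0.0326, 0, 0, 0, 0, 0.2], [-0.018, 0.0326, 0, 0, 0, 0, 0.2], [-0.018, 0.0326, 0, 0, 0, 0, 0.2], [-0.018, 0.0326, 0, 0, 0, 0, 0.2], [-0.018, 0.0326, 0, 0, 0, 0, 0.2], [-0.018, 0.0326, 0, 0, 0, 0, 0.2]]}}

```text
clock: 6.47
tool_pos: [0.5114, -0.133, 0.3341]
tool_rot: [0.0, 0.99, 0.139, 0.0]
wrist_force: [0.5, -0.4, -2.1]
finger_gap: 0.0461
gripper_force: 61.9
```

Call:
{"method": "send_rows", "body": {"commands": [[-0.001, 0.0016, 0, 0, 0, 4.2, 0.2], [0, 0, 0, 0, 0, 4.2, 0.2], [0, 0, 0.01, 0, 0, 0, 0.2], [0, 0, 0.02, 0, 0, 0, 0.2], [0, 0, 0.02, 0, 0, 0, 0.2], [0, 0, 0.01, 0, 0, 0, 0.2], [0, 0, 0, 0, 0, 0, 0.2]]}}

```text
clock: 7.05
tool_pos: [0.511, -0.1325, 0.2712]
tool_rot: [-0.001, 0.998, 0.067, -0.002]
wrist_force: [-0.2, -0.9, -1.3]
finger_gap: 0.0461
gripper_force: 62.0
```

```bash
python3 - <<'E'
from h import *
s=r.read_state(); print(s["tool_pos"],s["finger_gap"])
c=eyes.camera("wrist"); np.savez("w4.npz",**c); cv2.imwrite("pics/w4.png",c["color"])
P=cloud(c); z=P[...,2]; X,Y=P[...,0],P[...,1]
def rect(m,t):
    m=m.astype(np.uint8); n,l,st,ce=cv2.connectedComponentsWithStats(m); k=1+np.argmax(st[1:,4]); q=P[l==k]
    print(t,st[k],"z",np.percentile(q[:,2],[5,50,95]).round(4),"rect",[np.round(a,1) for a in cv2.minAreaRect(q[:,:2].astype(np.float32)*1000)])
rect((abs(X-.51)<.07)&(abs(Y+.13)<.075)&(z>.0145)&(z<.035),"tray rim")
rect((abs(X-.535)<.03)&(abs(Y+.317)<.025)&(z>.044)&(z<.056),"grip top")
t=dirn([-.1305,.9914]); print(go([.5113,-.133,.183],t)); print(go([.5113,-.133,.2],[.1,.9]))
E
```

```text
[ 0.51099943 -0.13253249  0.27121988] 0.046120430795190036
tray rim [ 215  171  204  136 3629] z [0.0161 0.0206 0.0279] rect [array([ 515.9, -132.4]), array([ 80.6, 110.5]), np.float64(7.5)]Traceback (most recent call last):
  File "<stdin>", line 9, in <module>
  File "<stdin>", line 6, in rect
    return _wrapfunc(a, 'argmax', axis=axis, out=out, **kwds)
    return bound(*args, **kwds)
ValueError: attempt to get argmax of an empty sequence
```

View pics/w4.png

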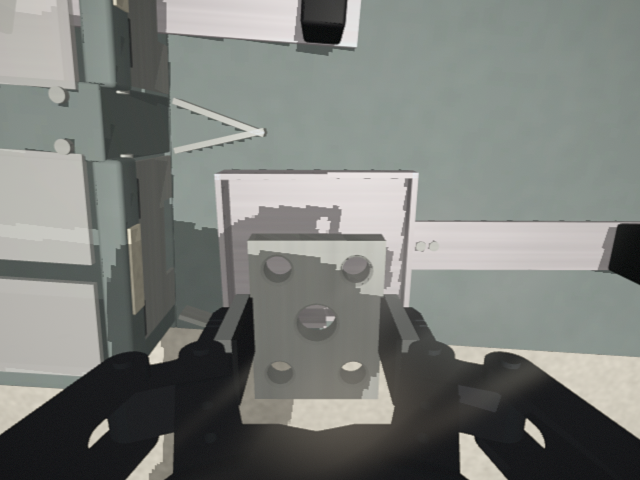

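The plate hangs squarely over the tray. The tray's rim spans x = 215–418 in the picture, the plate is centred at about 317, and the tool and tray yaws match. Lowering.

Call:
{"method": "send_rows", "body": {"commands": [[0, 0, 0.012, 0, 0, 0, 0.2], [0, 0, 0.018, 0, 0, 0, 0.2], [0, 0, 0.018, 0, 0, 0, 0.2], [0, 0, 0.014, 0, 0, 0, 0.2], [0, 0, 0.01, 0, 0, 0, 0.2], [0, 0, 0.008, 0, 0, 0, 0.2], [0, 0, 0.005, 0, 0, 0, 0.2], [0, 0, 0.001, 0, 0, 0, 0.2], [0, 0, 0, 0, 0, 0, 0.2]]}}

```text
clock: 7.85
tool_pos: [0.512, -0.1332, 0.1877]
tool_rot: [0.0, 0.998, 0.066, 0.0]
wrist_force: [0.3, 0.6, -1.1]
finger_gap: 0.0457
gripper_force: 62.0
```

Call:
{"method": "send_rows", "body": {"commands": [[0, 0, 0.001, 0, 0, 0, 0.2], [0, 0, 0.001, 0, 0, 0, 0.2], [0, 0, 0, 0, 0, 0, 0.2]]}}

```text
clock: 8.1
tool_pos: [0.5119, -0.1333, 0.1858]
tool_rot: [0.0, 0.998, 0.065, 0.0]
wrist_force: [0.2, -0.0, -2.3]
finger_gap: 0.046
gripper_force: 62.0
```

Call:
{"method": "send_rows", "body": {"commands": [[0, 0, 0.0015, 0, 0, 0, 0.2], [0, 0, 0.0015, 0, 0, 0, 0.2], [0, 0, 0.001, 0, 0, 0, 0.2], [0, 0, 0, 0, 0, 0, 0.2]]}}

```text
clock: 8.43
tool_pos: [0.5117, -0.1333, 0.1813]
tool_rot: [-0.0, 0.998, 0.066, -0.0]
wrist_force: [-0.2, -0.3, -2.4]
finger_gap: 0.0462
gripper_force: 62.0
```

Call:
{"method": "send_rows", "body": {"commands": [[0, 0, 0.001, 0, 0, 0, 0.2], [0, 0, 0, 0, 0, 0, 0.2]]}}

```text
clock: 8.6
tool_pos: [0.5117, -0.1332, 0.1809]
tool_rot: [0.0, 0.998, 0.066, 0.0]
wrist_force: [-1.6, -0.4, 3.2]
finger_gap: 0.046
gripper_force: 62.6
```

Contact is felt: the force went from -2.4 to +3.2 N. Releasing and lifting.

Call:
{"method": "send_rows", "body": {"commands": [[0, 0, 0, 0, 0, 0, 0.6], [0, 0, 0, 0, 0, 0, 0.7], [0, 0, 0, 0, 0, 0, 0.7], [0, 0, -0.01, 0, 0, 0, 0.7], [0, 0, -0.02, 0, 0, 0, 0.7], [0, 0, -0.03, 0, 0, 0, 0.7], [0, 0, -0.03, 0, 0, 0, 0.7], [0, 0, -0.03, 0, 0, 0, 0.7], [0, 0, -0.02, 0, 0, 0, 0.7], [0, 0, 0, 0, 0, 0, 0.7], [0, 0, 0, 0, 0, 0, 0.7]]}}

```text
clock: 9.52
tool_pos: [0.5119, -0.1333, 0.3222]
tool_rot: [0.001, 0.998, 0.065, 0.001]
wrist_force: [-0.2, -0.4, 0.1]
finger_gap: 0.0599
gripper_force: 0.0
```

```bash
cat >> h.py <<'E'
def rect(P,m,t):
    m=m.astype(np.uint8); n,l,st,ce=cv2.connectedComponentsWithStats(m)
    if n<2: print(t,"none"); return
    k=1+np.argmax(st[1:,4]); q=P[l==k]
    print(t,st[k],"z",np.percentile(q[:,2],[5,50,95]).round(4),"rect",[np.round(a,1) for a in cv2.minAreaRect(q[:,:2].astype(np.float32)*1000)])
E
python3 - <<'E'
from h import *
s=r.read_state(); print(s["tool_pos"],s["finger_gap"],s["joint_pos"].round(2))
c=eyes.camera("wrist"); np.savez("w5.npz",**c); cv2.imwrite("pics/w5.png",c["color"])
P=cloud(c); z=P[...,2]; X,Y=P[...,0],P[...,1]
rect(P,(abs(X-.51)<.035)&(abs(Y+.13)<.045)&(z>.0125)&(z<.025),"plate")
rect(P,(abs(X-.51)<.07)&(abs(Y+.13)<.075)&(z>.0145)&(z<.035),"tray rim")
rect(P,(abs(X-.535)<.03)&(abs(Y+.317)<.025)&(z>.044)&(z<.056),"grip top")
print(go([.5357,-.3178,.28],dirn([.9914,.1305])))
E
```

```text
[ 0.51185145 -0.13332608  0.32216032] 0.05994595807294359 [ 0.5   0.46 -0.43  1.87  0.25  0.86 -1.49]
plate [ 281  186   70   89 5165] z [0.0158 0.0171 0.0182] rect [array([ 511.4, -133.5]), array([64.7, 48.1]), np.float64(7.5)]
tray rim [ 281  186   70   89 5083] z [0.0159 0.0171 0.0183] rect [array([ 511.4, -133.5]), array([64.7, 48.1]), np.float64(7.5)]
grip top [ 586  220   43   46 1565] z [0.0452 0.048  0.0492] rect [array([ 536., -318.]), array([29.9, 21.7]), np.float64(7.0)]
('shift mm', array([-1.00e-01,  1.86e+02,  4.10e+01]), 'turn', np.float64(-90.0), 'tilt', np.float64(0.04))
```

View pics/w5.png

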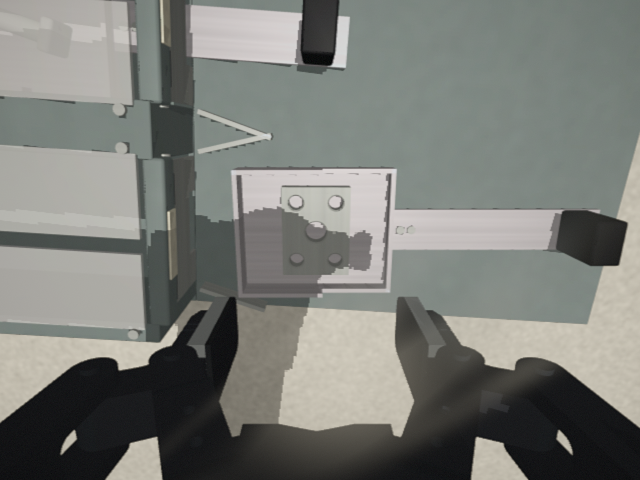

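The plate lies flat in the tray: centre (511.4, -133.5) mm, top at z 17 mm. The grip is at (0.536, -0.318). Moving over it and turning -90°, so the camera looks toward the cabinet.

Call:
{"method": "send_rows", "body": {"commands": [[0, 0.02, 0, 0, 0, 0, 0.7], [0, 0.036, 0, 0, 0, 0, 0.7], [0, 0.036, 0, 0, 0, 0, 0.7], [0, 0.036, 0, 0, 0, 0, 0.7], [0, 0.036, 0, 0, 0, 0, 0.7], [0, 0.022, 0, 0, 0, 0, 0.7], [0, 0, 0, 0, 0, -7, 0.7], [0, 0, 0, 0, 0, -7, 0.7], [0, 0, 0, 0, 0, -7, 0.7], [0, 0, 0, 0, 0, -7, 0.7], [0, 0, 0, 0, 0, -7, 0.7], [0, 0, 0, 0, 0, -7, 0.7]]}}

```text
clock: 10.57
tool_pos: [0.5357, -0.3176, 0.3187]
tool_rot: [-0.001, 0.907, 0.422, -0.001]
wrist_force: [-0.7, -0.4, 0.1]
finger_gap: 0.0592
gripper_force: 0.0
```

Call:
{"method": "send_rows", "body": {"commands": [[0, 0, 0, 0, 0, -7, 0.7], [0, 0, 0, 0, 0, -7, 0.7], [0, 0, 0, 0, 0, -7, 0.7], [0, 0, 0, 0, 0, -7, 0.7], [0, 0, 0, 0, 0, -7, 0.7], [0, 0, 0, 0, 0, -7, 0.7], [0, 0, 0, 0, 0, -6, 0.7], [0, 0, 0, 0, 0, 0, 0.7], [0, 0, 0, 0, 0, 0, 0.7]]}}

```text
clock: 11.32
tool_pos: [0.5357, -0.3178, 0.3191]
tool_rot: [-0.001, 0.66, 0.751, 0.0]
wrist_force: [0.2, -0.5, 0.4]
finger_gap: 0.0597
gripper_force: 0.0
```

```bash
python3 - <<'E'
from h import *
s=r.read_state(); print(s["tool_pos"],s["finger_gap"],s["joint_pos"].round(2))
c=eyes.camera("wrist"); np.savez("w6.npz",**c); cv2.imwrite("pics/w6.png",c["color"])
P=cloud(c); z=P[...,2]; X,Y=P[...,0],P[...,1]
rect(P,(abs(X-.51)<.035)&(abs(Y+.13)<.045)&(z>.0125)&(z<.025),"plate")
rect(P,(abs(X-.51)<.07)&(abs(Y+.13)<.075)&(z>.0145)&(z<.035)&(Y<-.068),"tray rim")
rect(P,(abs(X-.535)<.03)&(abs(Y+.317)<.025)&(z>.044)&(z<.056),"grip top")
rect(P,(abs(X-.635)<.03)&(abs(Y+.118)<.025)&(z>.044)&(z<.056),"grip2 top")
rect(P,(z>.070)&(z<.09),"cab")
print(go([.536,-.318,.192],dirn([.9914,.1305])))
E
```

```text
[ 0.53572703 -0.31775853  0.31906195] 0.059709914629228616 [ 0.97  0.69 -0.84  1.62  0.56  1.09  0.11]
plate none
tray rim [ 242    0  150   27 1253] z [0.0154 0.018  0.0193] rect [array([ 517.6, -180.9]), array([90.2, 14.1]), np.float64(7.7)]
grip top [ 294  228   48   32 1459] z [0.0463 0.0481 0.0493] rect [array([ 535.8, -317.6]), array([29.9, 19.8]), np.float64(7.6)]
grip2 top none
cab none
('shift mm', array([ -0.6,   0.3, 127.4]), 'turn', np.float64(-0.18), 'tilt', np.float64(0.11))
```

View pics/w6.png

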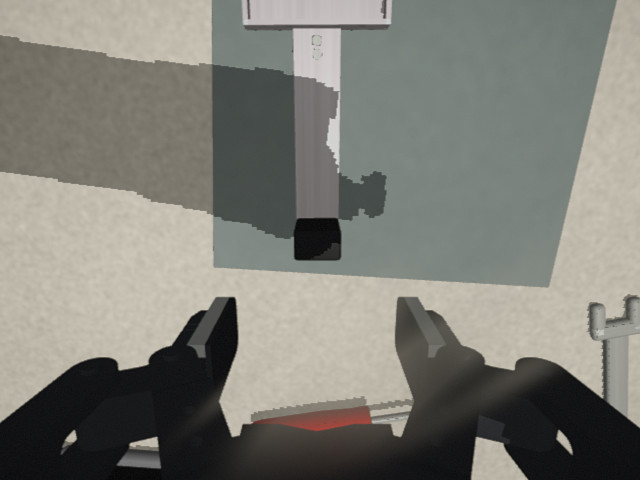

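The grip is centred between the fingers at about (318,240). Now fitting the bay's middle line from the lips seen in the saved wrist views.

```bash
python3 - <<'E'
from h import *
a=np.radians(93.65); ex=np.array([np.cos(a),np.sin(a)]); ey=np.array([-ex[1],ex[0]]); o=np.array([.5095,-.076])
for n in("w0","w4","w5","top0"):
    c=dict(np.load(n+".npz")); P=cloud(c); z=P[...,2]; Q=np.stack([(P[...,:2]-o)@ex,(P[...,:2]-o)@ey],-1)
    for nm,sg in(("near",1),("far",-1)):
        m=(z>.012)&(z<.0205)&(abs(Q[...,0])<.034)&(Q[...,1]*sg>.045)&(Q[...,1]*sg<.068)&(c["range_z"]>0)
        q=Q[m]*1000
        if len(q)<30: print(n,nm,len(q)); continue
        out=[]
        for x0 in range(-32,32,8):
            k=q[(q[:,0]>=x0)&(q[:,0]<x0+8)]
            out.append((x0+4,*(np.median(k[:,1]).round(1),len(k))) if len(k)>5 else None)
        f=np.polyfit(q[:,0],q[:,1],1); print(n,nm,len(q),"fit slope %.3f at0 %.1f"%tuple(f),"x",np.percentile(q[:,0],[1,99]).round(1),[x[1] if x else None for x in out])
    # cabinet top outline in this frame
    m=(z>.074)&(z<.084); q=Q[m]*1000
    for nm,sg in(("side+y",1),("side-y",-1)):
        k=[]
        for x0 in range(60,280,10):
            b=q[(q[:,0]>=x0)&(q[:,0]<x0+10)]
            if len(b)>20: k.append((x0+5,np.percentile(b[:,1],99.5 if sg>0 else .5)))
        k=np.array(k)
        if len(k)>3: f=np.polyfit(k[:,0],k[:,1],1); print("  ",n,nm,"slope %.4f at100 %.1f"%(f[0],np.polyval(f,100)),k[[0,-1]].round(1).tolist())
    k=[]
    for y0 in range(-170,60,10):
        b=q[(q[:,1]>=y0)&(q[:,1]<y0+10)]
        if len(b)>20: k.append((y0+5,np.percentile(b[:,0],.5)))
    k=np.array(k)
    if len(k)>3: f=np.polyfit(k[:,0],k[:,1],1); print("  ",n,"front slope %.4f at0 %.1f"%tuple(f),k[[0,-1]].round(1).tolist())
E
```

```text
w0 near 357 fit slope -0.137 at0 55.9 x [-28.4  32.4] [None, np.float64(62.2), np.float64(60.0), np.float64(57.7), np.float64(55.7), np.float64(53.3), np.float64(51.1), np.float64(52.2)]
w0 far 483 fit slope 0.262 at0 -56.0 x [-23.2  32.3] [None, np.float64(-61.3), np.float64(-59.3), np.float64(-56.7), np.float64(-54.4), np.float64(-52.0), np.float64(-49.7), np.float64(-49.7)]
   w0 side+y slope 0.0037 at100 60.2 [[65.0, 60.0], [125.0, 60.3]]
   w0 side-y slope 0.2125 at100 -21.0 [[65.0, -28.5], [125.0, -16.0]]
   w0 front slope 0.0373 at0 25.5 [[-35.0, 25.5], [55.0, 31.5]]
w4 near 365 fit slope -0.005 at0 52.3 x [ 8.  32.2] [None, None, None, None, None, np.float64(53.0), np.float64(50.6), np.float64(52.7)]
w4 far 1046 fit slope 0.146 at0 -59.2 x [-22.9  32.4] [None, np.float64(-61.9), np.float64(-62.3), np.float64(-59.3), np.float64(-55.4), np.float64(-52.5), np.float64(-50.2), np.float64(-56.2)]
   w4 front slope 0.0510 at0 29.3 [[-105.0, 24.9], [55.0, 48.9]]
w5 near 631 fit slope -0.025 at0 53.7 x [-32.4  31.9] [np.float64(46.1), np.float64(61.2), np.float64(58.8), np.float64(57.
[... 253 characters left out ...]
float64(-56.2)]
   w5 side+y slope 0.0264 at100 59.7 [[65.0, 59.1], [125.0, 60.8]]
   w5 side-y slope 2.1639 at100 -72.7 [[65.0, -118.1], [125.0, 27.9]]
   w5 front slope 0.0044 at0 26.6 [[-125.0, 24.8], [55.0, 31.7]]
top0 near 33 fit slope -0.137 at0 55.7 x [-21.3  25.3] [None, None, np.float64(60.2), np.float64(57.5), None, None, None, None]
top0 far 39 fit slope 0.291 at0 -58.6 x [-21.8  19.9] [None, np.float64(-61.8), np.float64(-62.6), np.float64(-62.8), None, None, None, None]
   top0 side+y slope 0.0045 at100 59.5 [[65.0, 60.0], [255.0, 60.5]]
   top0 side-y slope 0.6970 at100 -297.3 [[65.0, -290.7], [255.0, -182.9]]
   top0 front slope -0.6171 at0 -66.9 [[-165.0, 27.7], [55.0, 33.5]]
```

Call:
{"method": "send_rows", "body": {"commands": [[0, 0, 0.02, 0, 0, 0, 0.7], [0, 0, 0.03, 0, 0, 0, 0.7], [0, 0, 0.03, 0, 0, 0, 0.7], [0, 0, 0.022, 0, 0, 0, 0.7], [0, 0, 0.014, 0, 0, 0, 0.7], [0, 0, 0.008, 0, 0, 0, 0.7], [0, 0, 0.003, 0, 0, 0, 0.7], [0, 0, 0, 0, 0, 0, 0.7], [0, 0, 0, 0, 0, 0, 0.7]]}}

```text
clock: 12.12
tool_pos: [0.5366, -0.3177, 0.1946]
tool_rot: [0.001, 0.659, 0.752, 0.0]
wrist_force: [0.5, -0.6, 0.3]
finger_gap: 0.0599
gripper_force: 0.0
```

The lips give a middle line through (0.5092, -0.076) at about 93.75°. Held on this line, the grip should be at x ≈ 0.525. Closing on the grip now.

Call:
{"method": "send_rows", "body": {"commands": [[-0.0005, 0.0005, 0.0025, 0, 0, 0, 0.7], [0, 0, 0, 0, 0, 0, 0.5], [0, 0, 0, 0, 0, 0, 0.4], [0, 0, 0, 0, 0, 0, 0.2], [0, 0, 0, 0, 0, 0, 0.1], [0, 0, 0, 0, 0, 0, 0.1], [0, 0, 0, 0, 0, 0, 0.1], [0, 0, 0, 0, 0, 0, 0.1]]}}

```text
clock: 12.78
tool_pos: [0.5367, -0.3182, 0.1917]
tool_rot: [0.0, 0.659, 0.752, -0.0]
wrist_force: [-1.1, -0.7, 5.5]
finger_gap: 0.029
gripper_force: 60.4
```

```bash
python3 - <<'E'
from h import *
s=r.read_state(); print(s["tool_pos"],s["finger_gap"],s["gripper_force"],s["wrist_force"],s["torque"])
c=eyes.camera("wrist"); np.savez("w7.npz",**c)
P=cloud(c); z=P[...,2]; X,Y=P[...,0],P[...,1]
rect(P,(abs(X-.51)<.07)&(abs(Y+.13)<.075)&(z>.0145)&(z<.035)&(Y<-.068),"rim")
M=rot(s["tool_rot"]); print("tool x ang",np.degrees(np.arctan2(M[1,0],M[0,0])))
ex=np.array([np.cos(np.radians(93.75)),np.sin(np.radians(93.75))])
p=s["tool_pos"][:2]; L=np.array([.5092,-.076]); t=(p-L)@ex; print("to line:",go([*(L+t*ex),s["tool_pos"][2]],[ex[1],-ex[0]]))
E
```

```text
[ 0.53671479 -0.318246    0.19169965] 0.028992899506402194 60.407609939575195 [-1.08352266 -0.68222684  5.52446882] [-0.06790473  0.39143237  0.14587396]
rim none
tool x ang 97.5176368507782
to line: ('shift mm', array([  0.8, -11.6,  -0. ]), 'turn', np.float64(3.76), 'tilt', np.float64(0.06))
```

Call:
{"method": "send_rows", "body": {"commands": [[0, -0.002, 0, 0, 0, 0.6, 0.1], [0, -0.002, 0, 0, 0, 0.64, 0.1], [0, -0.002, 0, 0, 0, 0.64, 0.1], [0, -0.002, 0, 0, 0, 0.64, 0.1], [0, -0.002, 0, 0, 0, 0.64, 0.1], [0, -0.0016, 0, 0, 0, 0.6, 0.1], [0, 0, 0, 0, 0, 0, 0.1], [0, 0, 0, 0, 0, 0, 0.1]]}}

```text
clock: 13.5
tool_pos: [0.5257, -0.3194, 0.1917]
tool_rot: [0.001, 0.684, 0.729, 0.001]
wrist_force: [3.2, -1.5, 6.7]
finger_gap: 0.0289
gripper_force: 60.5
```

```bash
python3 - <<'E'
from h import *
s=r.read_state(); print(s["tool_pos"],s["wrist_force"],s["torque"])
c=eyes.camera("wrist"); np.savez("w8.npz",**c)
ct=eyes.camera("top"); np.savez("top8.npz",**ct)
M=rot(s["tool_rot"]); print("tool x ang",np.degrees(np.arctan2(M[1,0],M[0,0])))
ex=np.array([np.cos(np.radians(93.75)),np.sin(np.radians(93.75))])
p=s["tool_pos"][:2]; L=np.array([.5092,-.076]); t=(p-L)@ex; print("t",t,"to line:",go([*(L+t*ex),s["tool_pos"][2]],[ex[1],-ex[0]]))
o=np.vstack([cv2.resize(c["color"],(400,300)),cv2.resize(ct["color"][230:330,300:500],(400,200))])
o=np.hstack([o,cv2.resize(ct["color"][245:320,365:450],(400,500),interpolation=cv2.INTER_CUBIC)])
cv2.imwrite("pics/c8.png",o)
ey=np.array([-ex[1],ex[0]])
for n,cc in(("wrist",c),("top",ct)):
    P=cloud(cc); z=P[...,2]; Q=np.stack([(P[...,:2]-L)@ex,(P[...,:2]-L)@ey],-1)*1000
    m=(z>.0145)&(z<.035)&(cc["range_z"]>0)
    for x0 in(-90,-70,-50,-30,-10):
        b=Q[m&(abs(Q[...,0]-x0)<10)&(abs(Q[...,1])<50)]
        if len(b)>4: print(n,x0,len(b),np.percentile(b[:,1],[1,99]).round(1), b[:,1].mean().round(1))
    for y0 in (-55,55):
        b=Q[m&(abs(Q[...,0]-10)<20)&(abs(Q[...,1]-y0)<12)]; print("lip",y0,len(b),np.median(b,axis=0).round(1) if len(b) else None)
E
```

```text
[ 0.52571225 -0.31942478  0.19169161] [ 3.20634584 -1.47554167  6.69115536] [-0.1440138  -0.56115984 -0.18429931]
tool x ang 93.67768054040428
t -0.24398354444096415 to line: ('shift mm', array([-0. , -0.6, -0. ]), 'turn', np.float64(-0.07), 'tilt', np.float64(0.13))
lip -55 0 None
lip 55 0 None
top -90 36 [-45.8  44.3] 0.6
top -70 186 [-45.   43.1] -3.8
top -50 182 [-45.6  44.1] -0.8
top -30 106 [-45.5  44. ] -3.7
top -10 99 [-45.4  44.4] -1.9
lip -55 25 [ -1.  -53.8]
lip 55 27 [ 5.5 54. ]
```

View pics/c8.png

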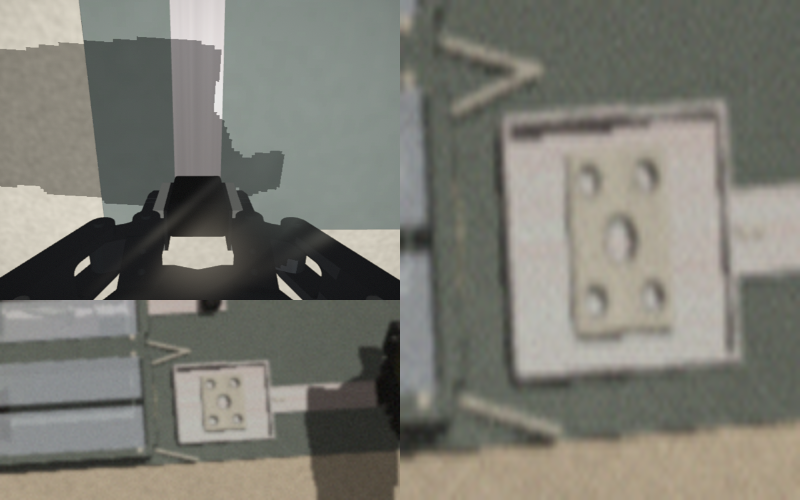

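The tray is aligned on the bay's middle line, within 0.7 mm, with the plate centred in it. Advancing with a -0.6 mm trim and watching the force.

Call:
{"method": "send_rows", "body": {"commands": [[0, -0.0006, 0, 0, 0, 0, 0.1], [0.002, 0, 0, 0, 0, 0, 0.1], [0.004, 0, 0, 0, 0, 0, 0.1], [0.004, 0, 0, 0, 0, 0, 0.1], [0.004, 0, 0, 0, 0, 0, 0.1], [0.004, 0, 0, 0, 0, 0, 0.1], [0.002, 0, 0, 0, 0, 0, 0.1]]}}

```text
clock: 14.18
tool_pos: [0.5228, -0.3018, 0.1917]
tool_rot: [0.002, 0.685, 0.729, -0.001]
wrist_force: [-0.0, -7.9, 7.9]
finger_gap: 0.0292
gripper_force: 60.7
```

```bash
cat > chk.py <<'E'
from h import *
s=r.read_state()
M=rot(s["tool_rot"]); ex=np.array([np.cos(np.radians(93.75)),np.sin(np.radians(93.75))]); ey=np.array([-ex[1],ex[0]])
p=s["tool_pos"][:2]; L=np.array([.5092,-.076]); q=(p-L)
f=s["wrist_force"][:2]; print("t %.1f y %.1f ang %.2f z %.4f gap %.4f"%(q@ex*1000,q@ey*1000,np.degrees(np.arctan2(M[1,0],M[0,0])),s["tool_pos"][2],s["finger_gap"]),"F along %.1f across %.1f z %.1f"%(f@ex,f@ey,s["wrist_force"][2]),"torque",s["torque"].round(2),"clk",s["clock"])
E
python3 chk.py
```

```text
t -226.2 y 1.2 ang 93.55 z 0.1917 gap 0.0292 F along -7.9 across 0.6 z 7.9 torque [-1.57 -0.15  0.01] clk 14.1833
```

Call:
{"method": "send_rows", "body": {"commands": [[0.001, 0.0005, -0.0003, 0, 0, -0.1, 0.1], [0.002, 0.0005, -0.0003, 0, 0, -0.1, 0.1], [0.003, 0, 0, 0, 0, 0, 0.1], [0.003, 0, 0, 0, 0, 0, 0.1]]}}

```text
clock: 14.52
tool_pos: [0.5229, -0.2926, 0.1917]
tool_rot: [0.001, 0.684, 0.73, -0.001]
wrist_force: [1.7, -7.9, 3.8]
finger_gap: 0.0292
gripper_force: 60.3
```

```bash
python3 chk.py
```

```text
t -217.1 y 0.5 ang 93.74 z 0.1917 gap 0.0292 F along -8.0 across -1.2 z 3.8 torque [-1.24 -0.22 -0.04] clk 14.5167
```

Call:
{"method": "send_rows", "body": {"commands": [[0.003, 0.0003, 0, 0, 0, 0, 0.1], [0.003, 0, 0, 0, 0, 0, 0.1], [0.003, 0, 0, 0, 0, 0, 0.1], [0.003, 0, 0, 0, 0, 0, 0.1]]}}

```text
clock: 14.85
tool_pos: [0.5222, -0.2814, 0.1917]
tool_rot: [0.001, 0.684, 0.73, -0.002]
wrist_force: [0.4, -9.9, 4.4]
finger_gap: 0.0291
gripper_force: 60.3
```

```bash
python3 chk.py
```

```text
t -205.8 y 0.4 ang 93.70 z 0.1917 gap 0.0291 F along -9.9 across 0.2 z 4.4 torque [-1.75 -0.25 -0.12] clk 14.85
```

Call:
{"method": "send_rows", "body": {"commands": [[0.003, 0.0002, 0, 0, 0, 0, 0.1], [0.003, 0, 0, 0, 0, 0, 0.1], [0.003, 0, 0, 0, 0, 0, 0.1], [0.003, 0, 0, 0, 0, 0, 0.1], [0.003, 0, 0, 0, 0, 0, 0.1], [0.003, 0, 0, 0, 0, 0, 0.1]]}}

```text
clock: 15.35
tool_pos: [0.5212, -0.2639, 0.1917]
tool_rot: [0.001, 0.684, 0.729, -0.002]
wrist_force: [0.9, -10.8, 4.2]
finger_gap: 0.0294
gripper_force: 60.3
```

```bash
python3 chk.py
```

```text
t -188.3 y 0.3 ang 93.67 z 0.1917 gap 0.0294 F along -10.8 across -0.2 z 4.2 torque [-2.   -0.29 -0.09] clk 15.35
```

Call:
{"method": "send_rows", "body": {"commands": [[0.004, 0.0001, 0, 0, 0, 0, 0.1], [0.004, 0, 0, 0, 0, 0, 0.1], [0.004, 0, 0, 0, 0, 0, 0.1], [0.004, 0, 0, 0, 0, 0, 0.1], [0.004, 0, 0, 0, 0, 0, 0.1], [0.004, 0, 0, 0, 0, 0, 0.1], [0.004, 0, 0, 0, 0, 0, 0.1], [0.004, 0, 0, 0, 0, 0, 0.1]]}}

```text
clock: 16.02
tool_pos: [0.5192, -0.2317, 0.1917]
tool_rot: [0.001, 0.684, 0.729, -0.002]
wrist_force: [2.0, -10.4, 4.9]
finger_gap: 0.0289
gripper_force: 60.2
```

```bash
python3 chk.py
```

```text
t -156.0 y 0.2 ang 93.68 z 0.1917 gap 0.0289 F along -10.5 across -1.4 z 4.9 torque [-1.88 -0.34  0.02] clk 16.0167
```

Call:
{"method": "send_rows", "body": {"commands": [[0.004, 0, 0, 0, 0, 0, 0.1], [0.004, 0, 0, 0, 0, 0, 0.1], [0.004, 0, 0, 0, 0, 0, 0.1], [0.004, 0, 0, 0, 0, 0, 0.1], [0.004, 0, 0, 0, 0, 0, 0.1], [0.004, 0, 0, 0, 0, 0, 0.1], [0.004, 0, 0, 0, 0, 0, 0.1], [0.004, 0, 0, 0, 0, 0, 0.1]]}}

```text
clock: 16.68
tool_pos: [0.5171, -0.1998, 0.1917]
tool_rot: [0.001, 0.684, 0.729, -0.002]
wrist_force: [0.6, -10.2, 5.0]
finger_gap: 0.0286
gripper_force: 60.3
```

```bash
python3 chk.py
```

```text
t -124.0 y 0.2 ang 93.68 z 0.1917 gap 0.0286 F along -10.2 across 0.1 z 5.0 torque [-1.91 -0.42 -0.06] clk 16.6833
```

Call:
{"method": "send_rows", "body": {"commands": [[0.004, 0, 0, 0, 0, 0, 0.1], [0.004, 0, 0, 0, 0, 0, 0.1], [0.004, 0, 0, 0, 0, 0, 0.1], [0.004, 0, 0, 0, 0, 0, 0.1], [0.004, 0, 0, 0, 0, 0, 0.1], [0.004, 0, 0, 0, 0, 0, 0.1], [0.004, 0, 0, 0, 0, 0, 0.1], [0.003, 0, 0, 0, 0, 0, 0.1]]}}

```text
clock: 17.35
tool_pos: [0.515, -0.1686, 0.1917]
tool_rot: [0.001, 0.684, 0.73, -0.002]
wrist_force: [0.3, -10.7, 5.0]
finger_gap: 0.0293
gripper_force: 60.3
```

```bash
python3 chk.py
```

```text
t -92.8 y 0.2 ang 93.69 z 0.1917 gap 0.0293 F along -10.7 across 0.4 z 5.0 torque [-1.93 -0.44 -0.09] clk 17.35
```

Call:
{"method": "send_rows", "body": {"commands": [[0.002, 0, 0, 0, 0, 0, 0.1], [0.002, 0, 0, 0, 0, 0, 0.1], [0.002, 0, 0, 0, 0, 0, 0.1], [0.002, 0, 0, 0, 0, 0, 0.1], [0.002, 0, 0, 0, 0, 0, 0.1], [0.002, 0, 0, 0, 0, 0, 0.1], [0.002, 0, 0, 0, 0, 0, 0.1], [0.002, 0, 0, 0, 0, 0, 0.1], [0.002, 0, 0, 0, 0, 0, 0.1]]}}

```text
clock: 18.1
tool_pos: [0.5138, -0.151, 0.1917]
tool_rot: [0.001, 0.684, 0.729, -0.002]
wrist_force: [0.4, -11.4, 6.5]
finger_gap: 0.0293
gripper_force: 60.4
```

Call:
{"method": "send_rows", "body": {"commands": [[0.001, 0, 0, 0, 0, 0, 0.1], [0.001, 0, 0, 0, 0, 0, 0.1]]}}

```text
clock: 18.27
tool_pos: [0.5137, -0.149, 0.1917]
tool_rot: [0.001, 0.684, 0.729, -0.002]
wrist_force: [-0.1, -11.4, 6.2]
finger_gap: 0.0286
gripper_force: 60.4
```

Call:
{"method": "send_rows", "body": {"commands": [[0.001, 0, 0, 0, 0, 0, 0.1], [0.001, 0, 0, 0, 0, 0, 0.1], [0.001, 0, 0, 0, 0, 0, 0.1], [0.001, 0, 0, 0, 0, 0, 0.1], [0.001, 0, 0, 0, 0, 0, 0.1], [0.001, 0, 0, 0, 0, 0, 0.1], [0.001, 0, 0, 0, 0, 0, 0.1]]}}

```text
clock: 18.85
tool_pos: [0.5132, -0.1415, 0.1917]
tool_rot: [0.001, 0.684, 0.729, -0.002]
wrist_force: [0.5, -7.6, 6.1]
finger_gap: 0.029
gripper_force: 60.5
```

```bash
python3 chk.py
```

```text
t -65.7 y 0.3 ang 93.69 z 0.1917 gap 0.0290 F along -7.6 across -0.0 z 6.1 torque [-1.32 -0.34 -0.09] clk 18.85
```

The drag dropped from 11.4 to 7.6 N, so the flap is closing. Feeling for the stop in small steps.

Call:
{"method": "send_rows", "body": {"commands": [[0.0007, 0, 0, 0, 0, 0, 0.1], [0.0007, 0, 0, 0, 0, 0, 0.1], [0.0006, 0, 0, 0, 0, 0, 0.1]]}}

```text
clock: 19.1
tool_pos: [0.5131, -0.1391, 0.1916]
tool_rot: [0.001, 0.684, 0.73, -0.002]
wrist_force: [0.0, -8.7, 6.6]
finger_gap: 0.0294
gripper_force: 60.5
```

Call:
{"method": "send_rows", "body": {"commands": [[0.0007, 0, 0, 0, 0, 0, 0.1], [0.0007, 0, 0, 0, 0, 0, 0.1], [0.0004, 0, 0, 0, 0, 0, 0.1]]}}

```text
clock: 19.35
tool_pos: [0.513, -0.1373, 0.1916]
tool_rot: [0.001, 0.684, 0.73, -0.002]
wrist_force: [1.0, -8.7, 5.4]
finger_gap: 0.0292
gripper_force: 60.5
```

Call:
{"method": "send_rows", "body": {"commands": [[0.0007, 0, 0, 0, 0, 0, 0.1], [0.0007, 0, 0, 0, 0, 0, 0.1], [0.0006, 0, 0, 0, 0, 0, 0.1]]}}

```text
clock: 19.6
tool_pos: [0.5128, -0.1354, 0.1917]
tool_rot: [0.001, 0.684, 0.73, -0.002]
wrist_force: [0.4, -7.8, 5.8]
finger_gap: 0.0288
gripper_force: 60.5
```

Call:
{"method": "send_rows", "body": {"commands": [[0.0007, 0, 0, 0, 0, 0, 0.1], [0.0007, 0, 0, 0, 0, 0, 0.1], [0.0006, 0, 0, 0, 0, 0, 0.1]]}}

```text
clock: 19.85
tool_pos: [0.5127, -0.1333, 0.1917]
tool_rot: [0.001, 0.684, 0.73, -0.002]
wrist_force: [0.4, -7.1, 6.2]
finger_gap: 0.0292
gripper_force: 60.5
```

Call:
{"method": "send_rows", "body": {"commands": [[0.0007, 0, 0, 0, 0, 0, 0.1], [0.0007, 0, 0, 0, 0, 0, 0.1], [0.0006, 0, 0, 0, 0, 0, 0.1]]}}

```text
clock: 20.1
tool_pos: [0.5126, -0.1314, 0.1917]
tool_rot: [0.001, 0.684, 0.73, -0.002]
wrist_force: [-0.1, -7.4, 6.1]
finger_gap: 0.0287
gripper_force: 60.5
```

Call:
{"method": "send_rows", "body": {"commands": [[0.0007, 0, 0, 0, 0, 0, 0.1], [0.0007, 0, 0, 0, 0, 0, 0.1], [0.0006, 0, 0, 0, 0, 0, 0.1]]}}

```text
clock: 20.35
tool_pos: [0.5124, -0.1294, 0.1917]
tool_rot: [0.001, 0.684, 0.73, -0.002]
wrist_force: [0.2, -7.5, 6.3]
finger_gap: 0.029
gripper_force: 60.5
```

Call:
{"method": "send_rows", "body": {"commands": [[0.0007, 0, 0, 0, 0, 0, 0.1], [0.0007, 0, 0, 0, 0, 0, 0.1], [0.0006, 0, 0, 0, 0, 0, 0.1]]}}

```text
clock: 20.6
tool_pos: [0.5123, -0.1277, 0.1917]
tool_rot: [0.001, 0.684, 0.73, -0.002]
wrist_force: [1.4, -10.8, 5.5]
finger_gap: 0.0293
gripper_force: 60.5
```

The force rose to 10.8 N, which may be the stop. Taking a finer step to confirm.

Call:
{"method": "send_rows", "body": {"commands": [[0.0004, 0, 0, 0, 0, 0, 0.1], [0.0004, 0, 0, 0, 0, 0, 0.1]]}}

```text
clock: 20.77
tool_pos: [0.5123, -0.1274, 0.1916]
tool_rot: [0.001, 0.684, 0.729, -0.002]
wrist_force: [0.5, -11.6, 7.0]
finger_gap: 0.0293
gripper_force: 60.4
```

Call:
{"method": "send_rows", "body": {"commands": [[0.0005, 0, 0, 0, 0, 0, 0.1], [0.0005, 0, 0, 0, 0, 0, 0.1]]}}

```text
clock: 20.93
tool_pos: [0.5122, -0.127, 0.1916]
tool_rot: [0.002, 0.684, 0.729, -0.003]
wrist_force: [1.0, -13.8, 6.8]
finger_gap: 0.0293
gripper_force: 60.4
```

Call:
{"method": "send_rows", "body": {"commands": [[0.0005, 0, 0, 0, 0, 0, 0.1], [0.0003, 0, 0, 0, 0, 0, 0.1], [0, 0, 0, 0, 0, 0, 0.1], [0, 0, 0, 0, 0, 0, 0.1], [0, 0, 0, 0, 0, 0, 0.1]]}}

```text
clock: 21.35
tool_pos: [0.5121, -0.1268, 0.1916]
tool_rot: [0.002, 0.684, 0.729, -0.003]
wrist_force: [1.6, -14.5, 5.4]
finger_gap: 0.0288
gripper_force: 60.4
```

```bash
python3 chk.py
```

```text
t -50.9 y 0.4 ang 93.62 z 0.1916 gap 0.0288 F along -14.5 across -0.7 z 5.4 torque [-2.5  -0.54  0.04] clk 21.35
```

The stop is felt: the force rose steadily from 7.5 to 14.5 N, lateral force is about 0, and the grip is about 82 mm in front of the flap, inside the stated range. Letting go and lifting.

Call:
{"method": "send_rows", "body": {"commands": [[0, 0, 0, 0, 0, 0, 0.5], [0, 0, 0, 0, 0, 0, 0.7], [0, 0, 0, 0, 0, 0, 0.75], [0, 0, 0, 0, 0, 0, 0.75], [0, 0, -0.01, 0, 0, 0, 0.75], [0, 0, -0.02, 0, 0, 0, 0.75], [0, 0, -0.03, 0, 0, 0, 0.75], [0, 0, -0.03, 0, 0, 0, 0.75], [0, 0, -0.03, 0, 0, 0, 0.75], [0, 0, -0.02, 0, 0, 0, 0.75], [0, 0, 0, 0, 0, 0, 0.75], [0, 0, 0, 0, 0, 0, 0.75]]}}

```text
clock: 22.35
tool_pos: [0.5126, -0.122, 0.333]
tool_rot: [0.001, 0.682, 0.731, 0.0]
wrist_force: [0.1, -0.2, -0.9]
finger_gap: 0.0637
gripper_force: 0.0
```

```bash
python3 chk.py; python3 - <<'E'
from h import *
a=np.radians(93.75); ex=np.array([np.cos(a),np.sin(a)]); ey=np.array([-ex[1],ex[0]]); L=np.array([.5092,-.076])
for n in("wrist","top","scene"):
    c=eyes.camera(n); np.savez(n+"9.npz",**c); P=cloud(c); z=P[...,2]; Q=np.stack([(P[...,:2]-L)@ex,(P[...,:2]-L)@ey],-1)*1000
    for nm,y0 in(("grip",0),("grip2",-125)):
        m=(z>.044)&(z<.054)&(abs(Q[...,0]+50)<25)&(abs(Q[...,1]-y0)<25); q=Q[m]
        if len(q)>10: print(n,nm,len(q),"x",np.percentile(q[:,0],[2,98]).round(1),"y",np.percentile(q[:,1],[2,98]).round(1))
    # flap: surface between z .012 and .055 near the mouth
    for nm,y0 in(("flap",0),("flap2",-125)):
        out=[]
        for z0 in(.015,.025,.035,.045,.055):
            m=(abs(z-z0)<.004)&(Q[...,0]>10)&(Q[...,0]<90)&(abs(Q[...,1]-y0)<42)&(abs(Q[...,1]-y0)>24); out.append((z0,int(m.sum()),np.median(Q[m][:,0]).round(1) if m.sum()>5 else None))
        print(n,nm,out)
E
```

```text
t -46.1 y -0.4 ang 93.96 z 0.3330 gap 0.0637 F along -0.2 across -0.1 z -0.9 torque [-0.06 -0.01 -0.04] clk 22.35
wrist grip 1317 x [-61.5 -42.3] y [-13.1  15.3]
wrist grip2 1373 x [-60.4 -41. ] y [-137.8 -109.2]
wrist flap [(0.015, 0, None), (0.025, 0, None), (0.035, 0, None), (0.045, 0, None), (0.055, 0, None)]
wrist flap2 [(0.015, 115, np.float64(82.1)), (0.025, 3, None), (0.035, 0, None), (0.045, 0, None), (0.055, 0, None)]
top grip 34 x [-50.5 -41.6] y [-6.7 14.8]
top grip2 32 x [-59.4 -40.5] y [-139.3 -111.1]
top flap [(0.015, 2, None), (0.025, 0, None), (0.035, 0, None), (0.045, 0, None), (0.055, 0, None)]
top flap2 [(0.015, 2, None), (0.025, 0, None), (0.035, 0, None), (0.045, 0, None), (0.055, 0, None)]
scene grip 117 x [-64.7 -45.9] y [-13.1  16.2]
scene grip2 131 x [-64.  -44.5] y [-137.8 -109.2]
scene flap [(0.015, 35, np.float64(29.4)), (0.025, 36, np.float64(29.1)), (0.035, 37, np.float64(29.0)), (0.045, 40, np.float64(29.0)), (0.055, 24, np.float64(27.8))]
scene flap2 [(0.015, 43, np.float64(28.9)), (0.025, 36, np.float64(29.2)), (0.035, 40, np.float64(28.9)), (0.045, 42, np.float64(29.1)), (0.055, 21, np.float64(28.4))]
```

The flap hangs vertical at t≈29 mm at every height, like the neighbour's. The neighbour's grip hasn't moved, and the arm is clear. Handing in.

```bash
python3 -c "
from cell import workorder
print(workorder.job_done())"
```

```text
the job is handed in; nothing more can be done
None
```

The plate lies flat in the tray. I slid the tray in until I felt the back stop (pushing force up from 7.5 to 14.5 N), and the flap measured shut behind it. The arm let go and moved clear, and the job is handed in; no verdict was returned.

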